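# Serve a bread roll with tongs at the wine-tasting counter

## Task

Pick up the serving tongs, take the golden bread roll off the wooden board between their jaws, and carry it over to the white dish without touching the roll with the gripper. Finish while still holding it there in the tongs, clear above the middle of the dish (roughly a hand's width up), with the roll's length lined up with the dish's long sides. Leave the dark rye roll, the bottle and the wine glass where they are.

Things in the scene. Friction and masses are not known exactly. Their poses are not given: they have to be found in the camera images.
- tongs: Steel serving tongs with red grip sleeves, 218 mm long, loose, 0.12 kg, lying on edge so that the two arms swing horizontally, mirrored, about the dark round pivot knob (24 mm across, 32 high). Springs hold them open. Origin: underside of the knob, on the pivot axis. x along the tongs from pivot to jaws, y across, z up.
- tongs_grip (a point): Where to grip, squeezing across: midway between the two red sleeves (x = 45 to 125 mm from the pivot, 20 mm high, 6 to 26 mm above the origin). It is 88 mm from the pivot, 16 mm above the origin, about the balance point. Across the sleeves' outsides here: 64 mm open, 48 mm closed on the roll.
- tongs_jaws (a point): Midway between the two upright steel jaw plates, 197 mm from the pivot, 16 mm above the origin. Plates 42 mm long (x = 176 to 218 mm), 32 mm high (0 to 32). Gap between them: about 73 mm open, 38 mm on the roll, where plates and sleeves are parallel; fully open each is splayed outwards by 0.09 rad. The gap closes 2.2 times as far as the sleeves.
- tongs_left (a joint): Closing angle of each arm in rad: 0 fully open, 0.09 closed on the roll, 0.17 end of travel; the other arm follows equally. The springs push each sleeve out with 3.4 N when open, 5.5 N when closed on the roll: squeezing the sleeves to 59 mm is enough to carry the empty tongs; a grip of 20 to 35 N holds the roll firmly.
- roll: Golden oblong bread roll with pale cuts on top, rounded block 78 mm long (x) by 38 mm wide (y) by 36 mm high, 40 g, rigid, lying loose on the wooden board. Origin: centre of its underside; x along its length (either way round is the same), z up.
- rye: Dark brown rye roll of the same shape and size, beside the golden roll on the board (centres about 114 mm apart across the board); to be left alone. Origin: centre of its underside, x along its length.
- board: Wooden board carrying the two rolls, fixed to the counter, 160 mm (x) by 240 mm (y), 12 mm thick. Origin: centre of its underside.
- dish: White flat dish with two thin blue lines along its long sides, fixed to the counter, 220 mm (x) by 120 mm (y), 12 mm thick, flat on top, without a rim. Origin: centre of its underside; x along its long sides.
- bottle: Green wine bottle, 76 mm across, 300 mm high, standing on the counter beside the tongs, on the robot's right; to be left alone. Origin: centre of its underside.
- wineglass: Wine glass, 72 mm across, 180 mm high, standing on the counter beyond the board and dish; to be left alone. Origin: centre of its foot.
Things that resemble listed ones, but are neither listed nor needed, are in the scene too. There is more than one size of the tongs; the one meant has the size given above.

How it is judged:
By the outcome, as a careful person would: the job done as asked, in the order asked, and still so for the second after the job is handed in, while the arm keeps its last pose, push and grip.
It also fails if it takes over 51 s, if anything falls off the work surface, if the arm or the gripper's body presses on something with over 40 N, if the wrist force passes 120 N, or if a joint passes its speed limit or range.

## Robot

A 6-joint arm with a two-finger parallel gripper is mounted at the origin on the work surface. World frame = base frame: x ahead of the robot, y to its left, z up, the work surface at z = 0. Lengths are in m, angles in rad, forces in N, time in s.
With the tool pointing down it reaches from about 0.375 to 0.975 m from the base axis. Payload 3.8 kg.
Tool frame: the origin (TCP) lies midway between the tips of the shut fingers; the grasp point (between the pads) lies 19 mm behind it; z points along the fingers, y is the line along which they close (so a half turn about z gives the same grasp; the last joint's range is limited). The gripper opens to 85 mm and grips with 20 to 120 N. Pads are 22 mm wide; open, the fingers measure 114 mm over their backs; the gripper's body (76 mm by 85 mm) begins 54 mm behind the grasp point. The pads swing forward as they close: fully open they stand 13 mm farther back than shut.
Start: joints at [1.196, 0.264, 1.604, -0, 1.274, -0.037], TCP at [0.224, 0.637, 0.231] pointing down, gripper open.
Joint ranges: [-2.63, 2.63], [-0.94, 2.18], [0.31, 2.57], [-1.31, 4.45], [0, 2.66], [-2.55, 2.55]. Speed limits (rad/s): [2.57, 2.57, 3.14, 3.14, 3.14, 3.14].

## Interface

Orientations are given as a rotation vector (axis times angle).
In Python, from workcell import status, read_camera, workorder, masks_of gives the robot as it stands.
- The arm moves only by the tool drive_tool, never from a script. Its argument "rows" is a list of rows, each a list of 7 numbers: the turn, a rotation vector about the tool's x, y, z in degrees, then the shift along the tool's x, y, z in m, then the opening, from 0 (shut) to 1 (fully open). In form: [[ax, ay, az, tx, ty, tz, claw], ...]. A call has 1 to 8 rows; each row shifts and turns the commanded pose from where the row before left it, along the tool's axes as they then stand; what a row does not reach is not made up. A row lasts 1/12 s, in which the tool goes at most 41.7 mm and 7.16 degrees, less where a joint would pass 70% of its speed; a pose out of reach is approached as far as the arm can. A call is refused whole if a number of a shift passes 0.0417 or a number of a turn 7.16, either way. A call with a gripper value outside its range is refused whole. The fingers move at their own pace and stop on an object; "force" is the grip in N (left out, the last holds). Time passes only in rows, so rows that do not move let the fingers close. It gives the time, the measured TCP pose, the force, the opening and the grip force at its end, in the units of the state.
- status.read_state(): the state, without advancing time (a new reading comes with each control period).
- read_camera(name): name is "scene" or "top" or "wrist"; returns a dict with "color" (480x640x3 uint8, red, green, blue), "intrinsics" (3x3 intrinsics, pixels), "D" ([k1, k2, p1, p2, k3] as OpenCV has them; the pictures are not rectified), "world_from_camera" (4x4, takes a point from camera to world coordinates); the wrist camera has in their place "mount" (4x4, takes a point from camera to tool coordinates, whose origin is the TCP and whose axes are the flange's). Camera axes: x right, y up, looking along -z (the intrinsics and any distortion apply to the point x, -y, -z); pixel columns grow to the right and rows downward; lengths in m; the calibration is good to about 2 mm. A picture is of the moment at which its call begins: read the wrist's pose just before it. There is no depth.
- workorder.finish_job(): hands the job in; it is judged then, once.
Trained networks look in a picture, given as the dict that the camera call returned (one of the last four; its "shot" number tells which), for a name from the list of things; names that differ only in an ending like _2 or _b are one class to them, and where a whole thing is asked for, a point or a joint stands for the part that bears it (a point fixed in the world has none). Each returns a list of dicts, best first, with "score" (0 to 1); they miss things now and then, are a little off and sometimes report something else, mostly with a low value. They report only what shows in the picture. A call takes as long as a camera call. They do not tell look-alikes from the thing itself.
- masks_of(picture, name): "mask" (480x640 bool, what is visible of it) and "bbox" ([left, top, right, bottom] in pixels, round what is visible of it).
The state is a dict: "time": time; "q": joint angles; "joint_vel": joint speeds; "joint_torque": joint torques, N m; "tool_pos": TCP position; "tcp_rot": TCP orientation; "wrist_force": force on the tool from outside, world axes, zero at the start; "torque": the same for the moment, N m; "width": opening from 0.0 (shut) to 1.0 (fully open); "grip_force": force on a finger pad.
Only numpy, scipy, OpenCV 4.12 (cv2) and the standard library are available. Lean on these libraries where they do the work, as an engineer would, in place of code of your own. Each camera call takes 0.05 s, during which the arm holds its last target. There are 200 camera calls.

## Working session

There is one attempt and no reset: what is moved stays moved. The work goes in short steps, Python scripts to look and compute and a tool call to move; the robot and the scene stay as the last step left them, time stands still between calls to the robot, and variables do not carry over. Pictures are saved under pics/ and viewed, at most 10 in all, crops included, and the job is handed in when it is done.

Besides the shell and the picture viewer there is one more tool, called after "Emit:" in YAML: its name, and indented under it one key for each argument. drive_tool: Moves the arm, as the interface text tells. Its arguments: {"type":"object","properties":{"rows":{"type":"array"},"force":{"type":"number"}},"required":["rows"]}

```bash
ls; mkdir -p pics; python3 - <<'E'
from workcell import status, read_camera, masks_of
import cv2,numpy as np
s=status.read_state();print(s)
ims=[]
for n in ["scene","top"]:
    p=read_camera(n);print(n,p["intrinsics"].tolist(),p["D"],p["world_from_camera"].tolist())
    cv2.imwrite(f"pics/{n}0.png",p["color"][:,:,::-1])
    for k in ["tongs","roll","rye","dish","board"]:
        print(k,[(round(d["score"],2),d["bbox"]) for d in masks_of(p,k)])
E
```

```text
pics
{'time': 0.0, 'q': array([ 1.19611482e+00,  2.64736376e-01,  1.60538461e+00, -3.04013555e-06,
        1.27369951e+00, -3.68782144e-02]), 'joint_vel': array([-9.52129483e-04,  1.93722221e-03,  8.16473382e-04, -3.24377641e-05,
        1.53287966e-03, -8.68481103e-04]), 'joint_torque': array([-4.17261137e-03, -5.15127218e+01, -3.67300200e+01, -4.85661876e-04,
        1.32826509e-02,  3.29049624e-05]), 'tool_pos': array([0.22342467, 0.63617098, 0.2299676 ]), 'tcp_rot': array([-0.52802312, -3.09644023,  0.0034261 ]), 'wrist_force': array([ 1.12208261, -0.07437822,  0.85517792]), 'torque': array([-0.02167762, -0.0171611 , -0.03229763]), 'grip_force': 0.0, 'width': 0.9992748147502641}
scene [[551.6784662468345, 0.0, 312.81824702445357], [0.0, 551.6784662468345, 238.71593113470703], [0.0, 0.0, 1.0]] [-0.12335558  0.          0.          0.          0.        ] [[-0.586302205063805, -0.6875336219904693, 0.4284241391074811, 1.0814736423363263], [0.8100233129445125, -0.4906505136141233, 0.32112973387183186, 0.3064070727284092], [-0.010580965159961868, 0.5353126115858504, 0.8445877402931089
[... 475 characters left out ...]
       0.          0.          0.        ] [[-0.026259027699066177, 0.9850495564841947, -0.17025814146346063, 0.17386727973493724], [-0.9995370940822159, -0.02849000806404878, -0.010673190441018145, -0.14965502550468898], [-0.015364277333460227, 0.16989906035879815, 0.9853416911260877, 1.7085541842558212], [0.0, 0.0, 0.0, 1.0]]
tongs [(0.78, [376.3, 193.4, 403.3, 273.2]), (0.61, [362.3, 319.1, 385.5, 345.0])]
roll [(0.9, [295.2, 186.2, 309.8, 214.9])]
rye [(0.75, [258.8, 185.4, 274.1, 210.7]), (0.46, [198.5, 105.2, 232.7, 150.1])]
dish [(0.65, [154.5, 162.6, 215.7, 246.9])]
board [(0.72, [238.3, 179.4, 325.5, 235.2]), (0.4, [194.4, 103.4, 231.3, 147.9]), (0.16, [258.8, 186.9, 274.1, 212.5])]
```

View pics/top0.png

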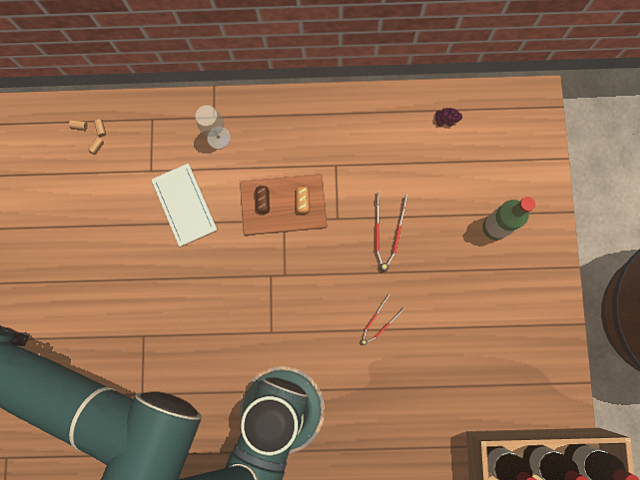

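View pics/scene0.png

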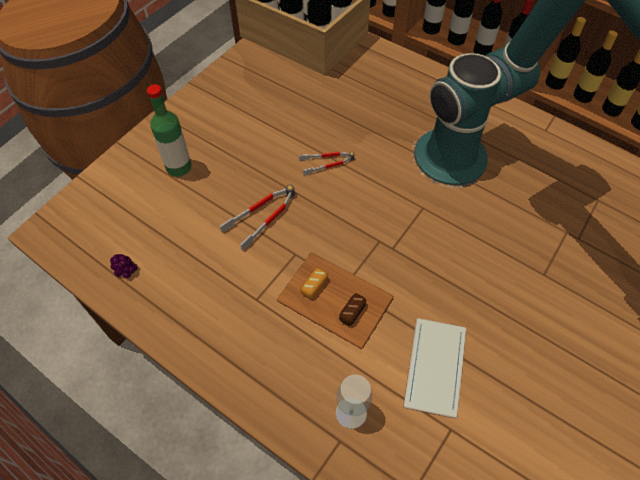

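The top view shows two tongs. The larger has its pivot at (384,267) and jaw tips at (377,195) and (406,195). The smaller has its pivot at (363,342) and tips at (388,295) and (403,308). The golden roll is at (302,200), the rye at (262,199), the dish at (184,205) and the bottle at about (500,225). I'll measure lengths in world coordinates to decide which tongs are meant.

```bash
cat > h.py <<'E'
import cv2,numpy as np
from scipy.spatial.transform import Rotation as R
def rays(p,uv,T):
    n=cv2.undistortPoints(np.array(uv,float).reshape(-1,1,2),p["intrinsics"],np.array(p["D"],float)).reshape(-1,2)
    d=np.c_[n[:,0],-n[:,1],-np.ones(len(n))]
    return T[:3,3],d@T[:3,:3].T
def toworld(p,uv,z,T=None):
    T=p["world_from_camera"] if T is None else T
    o,d=rays(p,uv,T); t=(z-o[2])/d[:,2]; return o+d*t[:,None]
def toolT(s):
    T=np.eye(4);T[:3,:3]=R.from_rotvec(s["tcp_rot"]).as_matrix();T[:3,3]=s["tool_pos"];return T
E
python3 - <<'E'
from h import *
from workcell import read_camera,masks_of
p=read_camera("top");im=p["color"]
for n,uv in {"big":[(384,267),(377,195),(406,195)],"small":[(363,342),(388,295),(403,308)]}.items():
    w=toworld(p,uv,0.025);m=(w[1]+w[2])/2
    print(n,w.round(3).tolist(),np.linalg.norm(m-w[0]),np.arctan2(*(m-w[0])[1::-1]))
for k,z in [("roll",.04),("rye",.04),("dish",.012),("board",.012)]:
    d=masks_of(p,k)[0]; c=cv2.findContours(d["mask"].astype(np.uint8),0,1)[0]; c=max(c,key=cv2.contourArea)
    w=toworld(p,c.reshape(-1,2),z); r=cv2.minAreaRect((w[:,:2]*1000).astype(np.float32)); print(k,r)
for n,(x,y,W,H) in {"a":(330,170,100,190)}.items():
    cv2.imwrite("pics/crop.png",cv2.resize(im[y:y+H,x:x+W,::-1],None,fx=3,fy=3,interpolation=2))
print(toworld(p,[(488,235)],0))
E
```

```text
big [[0.381, -0.294, 0.025], [0.588, -0.283, 0.025], [0.586, -0.366, 0.025]] 0.20837705809881102 -0.14554396796264807
small [[0.175, -0.228, 0.025], [0.302, -0.302, 0.025], [0.265, -0.342, 0.025]] 0.14330585618142191 -0.7149793480380289
roll ((574.8078002929688, -71.90568542480469), (39.57937240600586, 78.64921569824219), 88.96625518798828)
rye ((579.6953735351562, 42.847862243652344), (36.96963882446289, 75.86054229736328), 89.61486053466797)
dish ((580.1082763671875, 273.31793212890625), (219.8117218017578, 120.07964324951172), 23.9688777923584)
board ((570.2405395507812, -12.587852478027344), (164.12515258789062, 240.92947387695312), 3.7748427391052246)
[[ 0.46730848 -0.5969855   0.        ]]
```

View pics/crop.png

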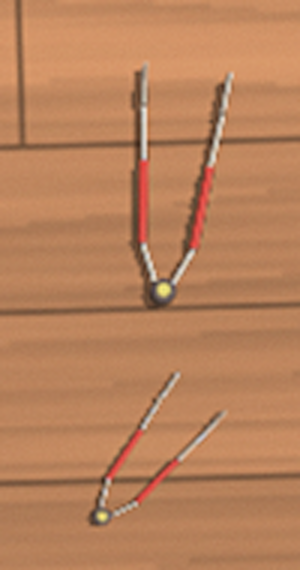

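The crop shows the larger tongs upright at the top (knob at crop (162,291)) and the smaller pair below (knob at (102,516)). The upper pair measures about 210–218 mm from pivot to tips and the lower about 145 mm, so **the upper pair at (384,267) is the one meant**. I'll move over to it at a safe height.

Emit:
drive_tool:
  rows:
    - [0,0,-5.5,0,0,0,1]
    - [0,0,-5.5,0,0,0,1]
    - [0,0,0,-0.0218,-0.0339,0,1]
    - [0,0,0,-0.0218,-0.0339,0,1]
    - [0,0,0,-0.0218,-0.0339,0,1]
    - [0,0,0,-0.0218,-0.0339,0,1]
    - [0,0,0,-0.0218,-0.0339,0,1]
    - [0,0,0,-0.0218,-0.0339,0,1]

```text
time: 1.52
tool_pos: [0.3239, 0.4149, 0.2314]
tcp_rot: [0.228, 3.133, 0.0]
wrist_force: [0.8, 0.1, 0.1]
width: 1.001
grip_force: 0.0
```

Emit:
drive_tool:
  rows:
    - [0,0,0,-0.0218,-0.0339,0,1]
    - [0,0,0,-0.0218,-0.0339,0,1]
    - [0,0,0,-0.0218,-0.0339,0,1]
    - [0,0,0,-0.0218,-0.0339,0,1]
    - [0,0,0,-0.0218,-0.0339,0,1]
    - [0,0,0,-0.0218,-0.0339,0,1]
    - [0,0,0,-0.009,-0.038,0.004,1]
    - [0,0,0,-0.009,-0.038,0.004,1]

```text
time: 2.18
tool_pos: [0.431, 0.1167, 0.2239]
tcp_rot: [0.229, 3.131, 0.001]
wrist_force: [0.5, -0.0, -0.4]
width: 0.997
grip_force: 0.0
```

Emit:
drive_tool:
  rows:
    - [0,0,0,-0.009,-0.038,0.004,1]
    - [0,0,0,-0.009,-0.038,0.004,1]
    - [0,0,0,-0.009,-0.038,0.004,1]
    - [0,0,0,-0.009,-0.038,0.004,1]
    - [0,0,0,-0.009,-0.038,0.004,1]
    - [0,0,0,-0.009,-0.038,0.004,1]
    - [0,0,0,-0.009,-0.038,0.004,1]
    - [0,0,0,-0.009,-0.038,0.004,1]

```text
time: 2.85
tool_pos: [0.4571, -0.1948, 0.1915]
tcp_rot: [0.229, 3.132, -0.0]
wrist_force: [1.4, 1.1, 0.4]
width: 1.003
grip_force: 0.0
```

Emit:
drive_tool:
  rows:
    - [0,0,0,-0.009,-0.038,0.004,1]
    - [0,0,0,-0.009,-0.038,0.004,1]
    - [0,0,0,-0.009,-0.038,0.004,1]
    - [0,0,0,0,0,0,1]
    - [0,0,0,0,0,0,1]

```text
time: 3.27
tool_pos: [0.467, -0.3112, 0.1788]
tcp_rot: [-0.234, -3.132, -0.001]
wrist_force: [-0.2, 0.7, -0.2]
width: 0.995
grip_force: 0.0
```

```bash
python3 - <<'E'
from h import *
from workcell import read_camera,masks_of,status
s=status.read_state();p=read_camera("wrist");cv2.imwrite("pics/w1.png",p["color"][:,:,::-1])
print(s["time"],s["tool_pos"],s["tcp_rot"],s["q"]);print(toolT(s)[:3,:3].round(3),p["mount"].round(3).tolist())
np.savez("w1",T=toolT(s)@p["mount"],K=p["intrinsics"],D=p["D"])
for d in masks_of(p,"tongs"):print(d["score"],d["bbox"])
E
```

```text
3.2667 [ 0.46702068 -0.31117381  0.17880984] [-2.34207925e-01 -3.13214139e+00 -9.02057154e-04] [-6.32200327e-01  8.98190716e-02  1.90693804e+00  1.24490326e-04
  1.14573924e+00 -2.05377453e+00]
[[-0.989  0.149 -0.001]
 [ 0.149  0.989  0.001]
 [ 0.001  0.001 -1.   ]] [[0.001, 0.965, 0.26, 0.066], [1.0, -0.0, -0.002, 0.001], [-0.001, 0.26, -0.965, -0.144], [0.0, 0.0, 0.0, 1.0]]
0.6 [276.6, 108.9, 369.6, 365.4]
0.53 [293.4, 0.0, 311.7, 33.1]
```

View pics/w1.png

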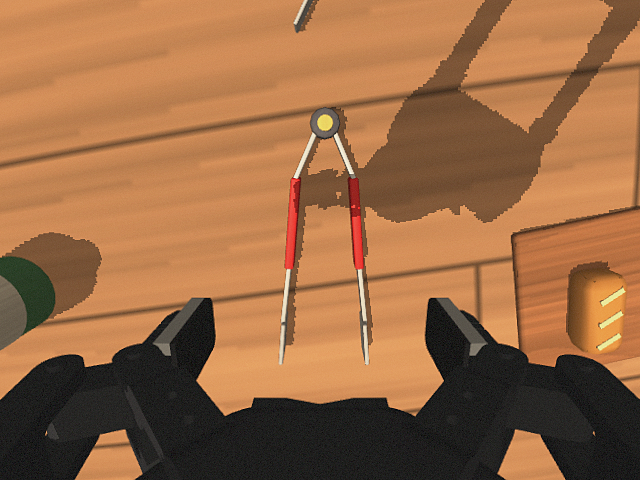

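The wrist view shows the large tongs: knob at (324,122), red sleeves around (292,223) and (357,223), and tips at (282,363) and (367,363). Part of the golden roll shows at right (597,310).

```bash
python3 - <<'E'
from h import *
p=dict(np.load("w1.npz"));p["intrinsics"]=p["K"];T=p["T"]
im=cv2.imread("pics/w1.png").astype(int);b,g,r=im[...,0],im[...,1],im[...,2]
red=((r>120)&(g<70)&(b<70)).astype(np.uint8)
n,_,st,c=cv2.connectedComponentsWithStats(red)
idx=[i for i in range(1,n) if st[i,4]>100];print([(st[i].tolist(),c[i].round(1)) for i in idx])
kn=toworld(p,[(324.5,122.5)],.032,T)[0]; tips=toworld(p,[(282,362),(367,362)],.032,T); sl=toworld(p,[c[i] for i in idx],.022,T)
tm=tips.mean(0);v=tm-kn;yaw=np.arctan2(v[1],v[0]);u=np.array([np.cos(yaw),np.sin(yaw)])
print("knob",kn,"tips",tips,"len",np.hypot(*v[:2]),"yaw",np.degrees(yaw)); print("sl",sl, (sl[:,:2]-kn[:2])@u)
print("grip",kn[:2]+.088*u)
E
```

```text
[([285, 177, 15, 93, 483], array([292.5, 223.3])), ([350, 178, 14, 92, 660], array([356.4, 221.3]))]
knob [ 0.3822607  -0.29322566  0.032     ] tips [[ 0.58650916 -0.36329573  0.032     ]
 [ 0.5984442  -0.28460903  0.032     ]] len 0.2124497320645567 yaw -8.315884436598989
sl [[ 0.45957376 -0.33233783  0.022     ]
 [ 0.46599649 -0.27757151  0.022     ]] [0.08215698 0.0805913 ]
grip [ 0.46933545 -0.30595315]
```

Emit:
drive_tool:
  rows:
    - [0,0,0,-0.0017,0.0053,0.03,1]
    - [0,0,0,0,0,0.03,1]
    - [0,0,0,0,0,0.03,1]
    - [0,0,0,0,0,0.03,1]
    - [0,0,0,0,0,0.025,1]
    - [0,0,0,0,0,0.018,1]
    - [0,0,0,0,0,0.012,1]
    - [0,0,0,0,0,0,1]

```text
time: 4.03
tool_pos: [0.4681, -0.3016, 0.0019]
tcp_rot: [-0.226, -3.129, -0.004]
wrist_force: [-0.5, 0.5, 0.5]
width: 1.002
grip_force: 0.0
```

Emit:
drive_tool:
  rows:
    - [0,0,0,0,0,0,0.9]
    - [0,0,0,0,0,0,0.8]
    - [0,0,0,0,0,0,0.72]
    - [0,0,0,0,0,0,0.69]
    - [0,0,0,0,0,0,0.68]
    - [0,0,0,0,0,0,0.68]
    - [0,0,0,0,0,0,0.68]
    - [0,0,0,0,0,0,0.68]
  force: 25

```text
time: 4.7
tool_pos: [0.4721, -0.3057, 0.0072]
tcp_rot: [0.229, 3.128, -0.004]
wrist_force: [-0.3, 0.7, 6.2]
width: 0.681
grip_force: 5.6
```

Emit:
drive_tool:
  rows:
    - [0,0,0,0,0,-0.01,0.68]
    - [0,0,0,0,0,-0.02,0.68]
    - [0,0,0,0,0,-0.035,0.68]
    - [0,0,0,0,0,-0.035,0.68]
    - [0,0,0,0,0,-0.03,0.68]
    - [0,0,0,0,0,-0.01,0.68]
    - [0,0,0,0,0,0,0.68]
    - [0,0,0,0,0,0,0.68]

```text
time: 5.37
tool_pos: [0.4699, -0.3045, 0.1447]
tcp_rot: [0.229, 3.132, -0.001]
wrist_force: [-0.2, -0.3, -1.4]
width: 0.683
grip_force: 3.5
```

```bash
python3 - <<'E'
from h import *
from workcell import read_camera,masks_of,status
s=status.read_state();p=read_camera("wrist");cv2.imwrite("pics/w2.png",p["color"][:,:,::-1])
print(s["time"],s["tool_pos"],s["tcp_rot"],s["wrist_force"]);
np.savez("w2",T=toolT(s)@p["mount"],K=p["intrinsics"],D=p["D"],M=p["mount"],TT=toolT(s))
q=read_camera("scene")["color"][130:290,190:350,::-1]
cv2.imwrite("pics/v2.png",np.hstack([cv2.resize(p["color"][:,:,::-1],None,fx=.625,fy=.625),cv2.resize(q,(300,300))]))
E
```

```text
5.3667 [ 0.46986732 -0.30448875  0.14473653] [ 2.28886201e-01  3.13214447e+00 -1.08355491e-03] [-0.22902144 -0.32477533 -1.44117806]
```

View pics/v2.png

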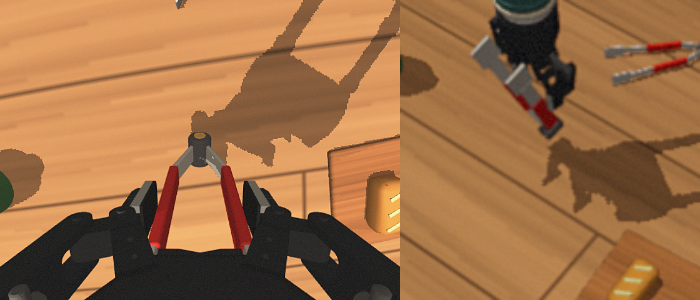

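The left half shows the tongs lifted but pitched steeply, knob down and jaws up: the knob at (200,145) shows its side. They pivoted between the pads, so I gripped them too far toward the jaws. I'll measure the pitch and then set them back down.

```bash
python3 - <<'E'
from h import *
from scipy.optimize import least_squares
p=dict(np.load("w2.npz"));Mi=np.linalg.inv(p["M"])
def proj(P):
    c=P@Mi[:3,:3].T+Mi[:3,3]; c=c*[1,-1,-1]
    return cv2.projectPoints(c.reshape(-1,1,3),np.zeros(3),np.zeros(3),p["K"],p["D"])[0].reshape(-1,2)
# tongs coords (x,y,z)-> tool: forward = -tool x, up = -tool z ; pitch th jaws up about pad point
def model(v):
    a,h,th=v
    L=np.array([[0,0,32],[0,0,0],[45,0,26.]])/1000-[a,0,h]
    f=L[:,0]*np.cos(th)-L[:,2]*np.sin(th);u=L[:,0]*np.sin(th)+L[:,2]*np.cos(th)
    return proj(np.c_[-f,L[:,1],-.025-u])
for th in [0,.3,.6,.9]: print(th,model([.088,.016,th])[:,1].round(0))
E
python3 -c "
import cv2
i=cv2.imread('pics/w2.png')[190:430,220:420];cv2.imwrite('pics/w2c.png',cv2.resize(i,None,fx=2.5,fy=2.5))"
```

```text
0 [ 65.  86. 226.]
0.3 [ 81. 118. 215.]
0.6 [111. 155. 216.]
0.9 [147. 194. 227.]
```

View pics/w2c.png

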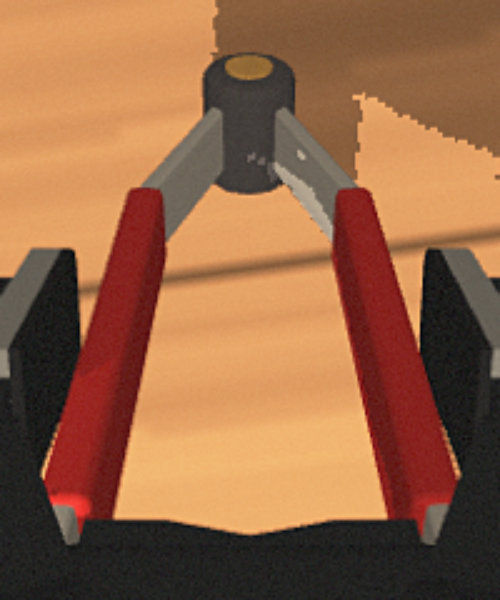

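```bash
python3 - <<'E'
from h import *
from scipy.optimize import least_squares
p=dict(np.load("w2.npz"));Mi=np.linalg.inv(p["M"])
def proj(P):
    c=P@Mi[:3,:3].T+Mi[:3,3]; c=c*[1,-1,-1]
    return cv2.projectPoints(c.reshape(-1,1,3),np.zeros(3),np.zeros(3),p["K"],p["D"])[0].reshape(-1,2)
L=np.array([[0,0,32],[0,12,32],[0,-12,32],[12,0,0],[48,24,26.],[48,-24,26],[125,33,26],[125,-33,26]])/1000
obs=np.array([[319.6,216.5],[302,216],[338,216],[319,266.5],[274,267],[366,267],[247,389],[395,389.]])
def model(v):
    x,z,th=v[:3]
    f=x+L[:,0]*np.cos(th)-L[:,2]*np.sin(th);u=z+L[:,0]*np.sin(th)+L[:,2]*np.cos(th)
    return proj(np.c_[-f,-L[:,1]*np.sign(v[3]),-u])
for s in (1,-1):
  r=least_squares(lambda v:(model([*v,s])-obs)[:, :].ravel(),[-.07,-.05,.9])
  print(s,r.x,np.abs(r.fun).max(), (r.fun.reshape(-1,2)).round(0).tolist())
E
```

```text
1 [ 0.00848578 -0.11145816  1.17309784] 8.21605853031258 [[-2.0, -0.0], [-1.0, 0.0], [-3.0, 0.0], [-1.0, -4.0], [3.0, 2.0], [-8.0, 2.0], [-7.0, -0.0], [-1.0, -0.0]]
-1 [ 0.06026107 -0.31834327  0.41403094] 103.4564033835901 [[-1.0, 26.0], [26.0, 26.0], [-29.0, 26.0], [-1.0, -12.0], [64.0, 14.0], [-67.0, 14.0], [98.0, -46.0], [-103.0, -46.0]]
```

The pitch is about 67°, with the knob underside near z≈0.03. I'll lower until the knob touches, then follow an arc forward and down so the tongs lie flat again.

Emit:
drive_tool:
  rows:
    - [0,0,0,0,0,0.006,0.68]
    - [0,0,0,0,0,0.008,0.68]
    - [0,0,0,0,0,0.008,0.68]
    - [0,0,0,0,0,0.006,0.68]
    - [0,0,0,0,0,0,0.68]

```text
time: 5.88
tool_pos: [0.4681, -0.3032, 0.1131]
tcp_rot: [-0.228, -3.129, -0.004]
wrist_force: [-0.0, 0.1, -1.0]
width: 0.681
grip_force: 3.6
```

Emit:
drive_tool:
  rows:
    - [0,0,0,-0.009,0,0.005,0.68]
    - [0,0,0,-0.009,0,0.005,0.68]
    - [0,0,0,-0.009,0,0.006,0.68]
    - [0,0,0,-0.008,0,0.007,0.68]
    - [0,0,0,-0.008,0,0.008,0.68]
    - [0,0,0,-0.007,0,0.009,0.68]
    - [0,0,0,0,0,0,0.68]

```text
time: 6.47
tool_pos: [0.523, -0.3128, 0.0764]
tcp_rot: [0.227, 3.129, -0.003]
wrist_force: [2.0, -1.2, 2.5]
width: 0.68
grip_force: 4.9
```

```bash
python3 - <<'E'
from h import *
from workcell import read_camera,masks_of,status
s=status.read_state();p=read_camera("wrist");cv2.imwrite("pics/w3.png",p["color"][:,:,::-1])
print(s["time"],s["tool_pos"],s["wrist_force"]);
q=read_camera("scene")["color"][130:290,190:350,::-1]
cv2.imwrite("pics/v3.png",np.hstack([cv2.resize(p["color"][:,:,::-1],None,fx=.625,fy=.625),cv2.resize(q,(300,300))]))
E
```

```text
6.4667 [ 0.5229713  -0.31276391  0.07642596] [ 1.97853064 -1.23490598  2.49141832]
```

View pics/v3.png

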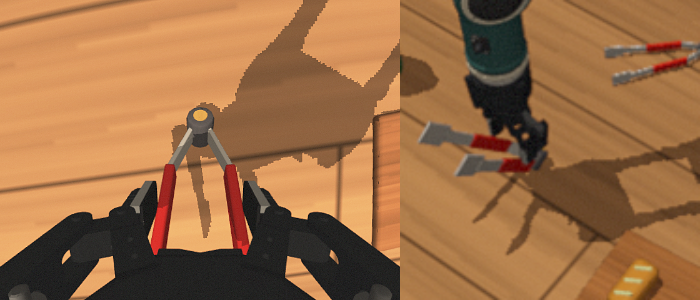

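The tongs are tilting back toward flat: the knob at (200,118) is now seen more from above, with the jaws out in front. I'll continue the arc.

Emit:
drive_tool:
  rows:
    - [0,0,0,-0.005,0,0.01,0.68]
    - [0,0,0,-0.004,0,0.01,0.68]
    - [0,0,0,-0.003,0,0.01,0.68]
    - [0,0,0,-0.002,0,0.01,0.68]
    - [0,0,0,0,0,0.01,0.68]
    - [0,0,0,0,0,0.009,0.68]
    - [0,0,0,0,0,0,0.68]

```text
time: 7.15
tool_pos: [0.5326, -0.3128, 0.0203]
tcp_rot: [-0.228, -3.13, -0.004]
wrist_force: [-10.6, 4.8, 27.9]
width: 0.683
grip_force: 14.2
```

```bash
python3 - <<'E'
from h import *
from workcell import read_camera,masks_of,status
s=status.read_state();p=read_camera("wrist");cv2.imwrite("pics/w4.png",p["color"][:,:,::-1])
print(s["time"],s["tool_pos"],s["wrist_force"]);
q=read_camera("scene")["color"][130:290,190:350,::-1]
cv2.imwrite("pics/v4.png",np.hstack([cv2.resize(p["color"][:,:,::-1],None,fx=.625,fy=.625),cv2.resize(q,(300,300))]))
E
```

```text
7.15 [ 0.53263901 -0.3127622   0.02034408] [-10.56127306   4.7731974   27.94176411]
```

View pics/v4.png

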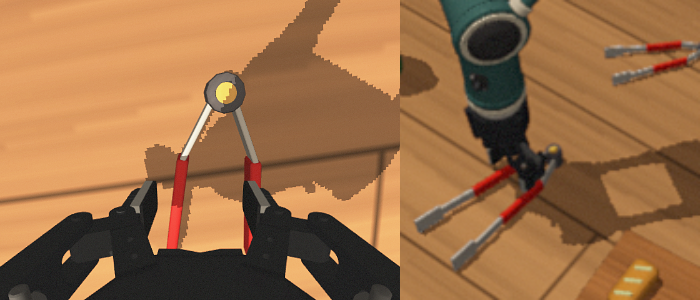

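There's 28 N of push and the tongs are rolled to one side (knob at (225,92)), so a finger is bearing on them. I'll raise a little, open, then lift clear.

Emit:
drive_tool:
  rows:
    - [0,0,0,0,0,-0.006,0.72]
    - [0,0,0,0,0,-0.004,0.8]
    - [0,0,0,0,0,0,0.9]
    - [0,0,0,0,0,0,1]
    - [0,0,0,0,0,0,1]
    - [0,0,0,0,0,0,1]

```text
time: 7.75
tool_pos: [0.5326, -0.3134, 0.0264]
tcp_rot: [-0.229, -3.132, -0.001]
wrist_force: [-0.2, -0.5, -1.2]
width: 0.997
grip_force: 0.0
```

Emit:
drive_tool:
  rows:
    - [0,0,0,0,0,-0.01,1]
    - [0,0,0,0,0,-0.02,1]
    - [0,0,0,0,0,-0.03,1]
    - [0,0,0,0.02,0,-0.03,1]
    - [0,0,0,0.02,0,-0.03,1]
    - [0,0,0,0.02,0,-0.02,1]
    - [0,0,0,0,0,0,1]

```text
time: 8.33
tool_pos: [0.4739, -0.3064, 0.1733]
tcp_rot: [0.229, 3.127, -0.007]
wrist_force: [-0.4, -0.0, -0.1]
width: 0.999
grip_force: 0.0
```

```bash
python3 - <<'E'
from h import *
from workcell import read_camera,masks_of,status
s=status.read_state();p=read_camera("wrist");cv2.imwrite("pics/w5.png",p["color"][:,:,::-1])
print(s["time"],s["tool_pos"],s["tcp_rot"],s["wrist_force"]);print(toolT(s)[:3,:3].round(3))
np.savez("w5",T=toolT(s)@p["mount"],K=p["intrinsics"],D=p["D"])
E
```

```text
8.3333 [ 0.47388055 -0.30637263  0.17325667] [ 0.22942563  3.12724342 -0.00691136] [-0.43088193 -0.01734709 -0.13318898]
[[-0.989  0.146  0.006]
 [ 0.146  0.989 -0.005]
 [-0.006 -0.004 -1.   ]]
```

View pics/w5.png

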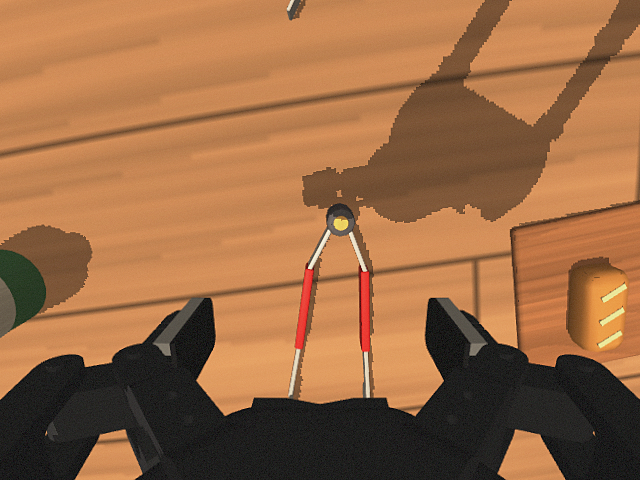

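The tongs now lie flat and open again: knob at (340,220), sleeves around (305,308) and (365,310). I'll measure again, basing the grip on the sleeves.

```bash
cat > tg.py <<'E'
from h import *
def tongs(img,p,T,zs=.026):
    im=img.astype(int);r,g,b=im[...,0],im[...,1],im[...,2]
    red=((r>110)&(g<75)&(b<75)).astype(np.uint8)
    n,l,st,c=cv2.connectedComponentsWithStats(cv2.morphologyEx(red,cv2.MORPH_CLOSE,np.ones((5,5))))
    idx=sorted(sorted(range(1,n),key=lambda i:-st[i,4])[:2],key=lambda i:c[i,0])
    out=[]
    for i in idx:
        ys,xs=np.where(l==i); w=toworld(p,np.c_[xs,ys],zs,T)[:,:2]
        m=w.mean(0);e=np.linalg.svd(w-m,full_matrices=False)[2][0];e*=np.sign(e[0])
        t=(w-m)@e; out.append((m+e*t.min(),m+e*t.max(),st[i,:4]))
    return out
E
python3 - <<'E'
from tg import *
for f in ("w1","w5"):
    p=dict(np.load(f+".npz"));p["intrinsics"]=p["K"]
    o=tongs(cv2.imread(f"pics/{f}.png")[:,:,::-1],p,p["T"])
    for a in o: print(a[0].round(4),a[1].round(4),np.linalg.norm(a[1]-a[0]),a[2])
    n=(o[0][0]+o[1][0])/2;fr=(o[0][1]+o[1][1])/2;v=fr-n;yaw=np.arctan2(v[1],v[0])
    print("yaw",np.degrees(yaw),"near",n,"far",fr,"grip88",(n+fr)/2+.003*v/np.linalg.norm(v))
    uv=[(324.5,122.5)] if f=="w1" else [(340.5,220)]
    k=toworld(p,uv,.032,p["T"])[0];print("knob",k,"yaw2",np.degrees(np.arctan2(*(fr-k[:2])[::-1])),"dist near/far",np.linalg.norm(n-k[:2]),np.linalg.norm(fr-k[:2]))
E
```

```text
[ 0.4209 -0.3234] [ 0.4986 -0.3422] 0.07991369084782546 [285 177  15  93]
[ 0.4256 -0.2757] [ 0.5078 -0.2809] 0.08237335227538081 [347 174  17  96]
yaw -8.512034211867105 near [ 0.42325042 -0.29954843] far [ 0.50319549 -0.31151347] grip88 [ 0.46618991 -0.305975  ]
knob [ 0.3822607  -0.29322566  0.032     ] yaw2 -8.599136362986798 dist near/far 0.04147449973389541 0.12230971520463718
[ 0.5027 -0.3183] [ 0.5836 -0.3413] 0.08415965138360151 [295 263  22  87]
[ 0.5095 -0.2732] [ 0.5951 -0.2804] 0.08589697823010292 [354 264  16  88]
yaw -10.308346503672098 near [ 0.50610483 -0.29572165] far [ 0.58937141 -0.31086628] grip88 [ 0.5506897 -0.3038308]
knob [ 0.46735438 -0.28744523  0.032     ] yaw2 -10.86570735432412 dist near/far 0.039624440178414745 0.12424451544268249
```

Emit:
drive_tool:
  rows:
    - [0,0,2.1,0,0,0,1]
    - [0,0,0,-0.0333,0.008,0.02,1]
    - [0,0,0,-0.0333,0.008,0.02,1]
    - [0,0,0,0,0,0.03,1]
    - [0,0,0,0,0,0.03,1]
    - [0,0,0,0,0,0.025,1]
    - [0,0,0,0,0,0,1]
    - [0,0,0,0,0,0,1]

```text
time: 9.05
tool_pos: [0.5404, -0.2999, 0.0392]
tcp_rot: [-0.285, -3.123, -0.005]
wrist_force: [0.4, 0.2, 0.5]
width: 0.998
grip_force: 0.0
```

```bash
python3 - <<'E'
from tg import *
from workcell import read_camera,masks_of,status
s=status.read_state();p=read_camera("wrist");TT=toolT(s)
print(s["time"],s["tool_pos"],TT[:3,:2].T.round(3))
o=tongs(p["color"],p,TT@p["mount"])
for a in o:
    print(a[2], [ (TT[:2,:2].T@(q-TT[:2,3])).round(4) for q in a[:2]])
E
```

```text
9.05 [ 0.54039897 -0.29985665  0.03916635] [[-0.983  0.181  0.006]
 [ 0.181  0.983  0.002]]
[246 230  28 155] [array([ 0.0306, -0.0252]), array([-0.0502, -0.033 ])]
[354 228  27 157] [array([0.0321, 0.0217]), array([-0.0507,  0.0283])]
```

Emit:
drive_tool:
  rows:
    - [0,0,0,-0.004,-0.002,0.01,1]
    - [0,0,0,0,0,0.012,1]
    - [0,0,0,0,0,0.007,1]
    - [0,0,0,0,0,0,0.9]
    - [0,0,0,0,0,0,0.8]
    - [0,0,0,0,0,0,0.72]
    - [0,0,0,0,0,0,0.66]
    - [0,0,0,0,0,0,0.66]
  force: 25

```text
time: 9.77
tool_pos: [0.5467, -0.3046, 0.0146]
tcp_rot: [0.286, 3.126, -0.002]
wrist_force: [-0.0, -0.2, 3.1]
width: 0.662
grip_force: 5.2
```

Emit:
drive_tool:
  rows:
    - [0,0,0,0,0,0,0.64]
    - [0,0,0,0,0,0,0.64]
    - [0,0,0,0,0,-0.003,0.64]
    - [0,0,0,0,0,-0.004,0.64]
    - [0,0,0,0,0,-0.004,0.64]
    - [0,0,0,0,0,-0.004,0.64]
    - [0,0,0,0,0,0,0.64]
    - [0,0,0,0,0,0,0.64]

```text
time: 10.43
tool_pos: [0.546, -0.3041, 0.0286]
tcp_rot: [0.286, 3.128, -0.0]
wrist_force: [0.2, -0.4, -0.7]
width: 0.64
grip_force: 4.5
```

```bash
cat > look.py <<'E'
from tg import *
from workcell import read_camera,masks_of,status
import sys
s=status.read_state();p=read_camera("wrist");TT=toolT(s)
print(s["time"],s["tool_pos"],s["wrist_force"],s["width"],s["grip_force"])
zt=s["tool_pos"][2]+.0175
o=tongs(p["color"],p,TT@p["mount"],zt)
for a in o: print(a[2], [ (TT[:2,:2].T@(q-TT[:2,3])).round(4) for q in a[:2]])
cv2.imwrite(f"pics/{sys.argv[1]}.png",p["color"][:,:,::-1])
# knob: yellow disc
h=cv2.cvtColor(p["color"],cv2.COLOR_RGB2HSV)[:, 220:420]
m=((h[...,0]>22)&(h[...,0]<36)&(h[...,1]>100)&(h[...,2]>90)).astype(np.uint8)
n,l,st,c=cv2.connectedComponentsWithStats(m)
print("knob discs",[(st[i].tolist(),c[i].round(1)) for i in range(1,n) if st[i,4]>40])
E
python3 look.py w7
```

```text
10.4333 [ 0.54596267 -0.30414242  0.02862974] [ 0.24890998 -0.37131423 -0.66249131] 0.6396004984914772 4.540231269202195
[254 225  26 173] [array([ 0.0398, -0.0177]), array([-0.0345, -0.0226])]
[362 226  26 172] [array([0.0394, 0.0221]), array([-0.0344,  0.0236])]
knob discs [([85, 91, 36, 37, 1048], array([102.7, 109. ]))]
```

Emit:
drive_tool:
  rows:
    - [0,0,0,0,0,-0.004,0.64]
    - [0,0,0,0,0,-0.007,0.64]
    - [0,0,0,0,0,-0.009,0.64]
    - [0,0,0,0,0,-0.009,0.64]
    - [0,0,0,0,0,-0.007,0.64]
    - [0,0,0,0,0,-0.004,0.64]
    - [0,0,0,0,0,0,0.64]
    - [0,0,0,0,0,0,0.64]

```text
time: 11.15
tool_pos: [0.5461, -0.3042, 0.0689]
tcp_rot: [0.286, 3.128, -0.001]
wrist_force: [0.1, 0.1, -1.8]
width: 0.639
grip_force: 4.5
```

```bash
python3 look.py w8
```

```text
11.15 [ 0.54609593 -0.30421756  0.06894444] [ 0.09134582  0.08777421 -1.82007816] 0.6394605365160072 4.539875231275801
[254 225  26 173] [array([ 0.0399, -0.0178]), array([-0.0345, -0.0229])]
[363 226  25 172] [array([0.0394, 0.0222]), array([-0.0343,  0.0237])]
knob discs [([85, 91, 36, 37, 1036], array([102.7, 109. ]))]
```

```bash
cat > pitch.py <<'E'
from h import *
from scipy.optimize import least_squares
import sys
p=dict(np.load("w2.npz"));Mi=np.linalg.inv(p["M"])
def proj(P):
    c=(P@Mi[:3,:3].T+Mi[:3,3])*[1,-1,-1]
    return cv2.projectPoints(c.reshape(-1,1,3),np.zeros(3),np.zeros(3),p["K"],p["D"])[0].reshape(-1,2)
im=cv2.imread(f"pics/{sys.argv[1]}.png").astype(int)[:, :, ::-1];r,g,b=im[...,0],im[...,1],im[...,2]
red=(r>110)&(g<75)&(b<75)
rows=np.where(red[:,220:430].sum(1)>8)[0];y0=rows.min()
W=[]
for y in (y0+4,y0+40,y0+80,y0+120,y0+150):
    xs=np.where(red[y,220:430])[0]+220;W.append((y,xs.min(),xs.max()))
print(y0,W)
def model(v,w=.054,xg=.08):
    x,z,th,yo=v
    sp=.09-.09*(.064-w)/.016
    X=np.linspace(.045,.125,60);hw=w/2+sp*(X-xg)
    def P(X,Y,Z):
        f=x+X*np.cos(th)-Z*np.sin(th);u=z+X*np.sin(th)+Z*np.cos(th);return proj(np.c_[-f,Y+yo,-u])
    k=P(np.array([0.]),np.array([0.]),np.array([.032]))[0]
    a=P(X,hw,.026+0*X);c=P(X,-hw,.026+0*X)
    if a[0,0]<c[0,0]:a,c=c,a
    return k,c,a
kx,ky=float(sys.argv[2]),float(sys.argv[3])
def res(v):
    k,l,rr=model(v);e=[k[1]-ky,l[0,1]-y0-2,rr[0,1]-y0-2,k[0]-kx]
    for y,a,c in W: e+=[np.interp(y,l[:,1],l[:,0])-a,np.interp(y,rr[:,1],rr[:,0])-c]
    return e
s=least_squares(res,[-.08,0,0,0]);print(s.x,np.degrees(s.x[2]),np.round(s.fun,1))
E
python3 pitch.py w8 322.7 109
```

```text
228 [(np.int64(232), np.int64(257), np.int64(384)), (np.int64(268), np.int64(255), np.int64(386)), (np.int64(308), np.int64(255), np.int64(385)), (np.int64(348), np.int64(255), np.int64(385)), (np.int64(378), np.int64(255), np.int64(384))]
[-0.07714426 -0.02511756  0.10176747  0.00141601] 5.830846563475269 [ 0.3 -0.2 -0.1 -2.1 -1.2  1.   0.7 -0.9  0.5  0.2  0.5  0.2  0.5  1.1]
```

```bash
cat > fit.py <<'E'
from h import *
from workcell import read_camera,masks_of
from scipy.optimize import minimize
def pr(p,T,P):
    Ti=np.linalg.inv(T);c=(P@Ti[:3,:3].T+Ti[:3,3])*[1,-1,-1]
    return cv2.projectPoints(c.reshape(-1,1,3),np.zeros(3),np.zeros(3),p["intrinsics"],np.array(p["D"]))[0].reshape(-1,2)
def box(L,Wd,H,rad,z0):
    d=np.random.default_rng(0).normal(size=(40,3));d/=np.linalg.norm(d,axis=1)[:,None]
    c=np.array([[a*(L/2-rad),b*(Wd/2-rad),z0+rad+e*(H-2*rad)] for a in(1,-1) for b in(1,-1) for e in(0,1)])
    return (c[:,None]+rad*d[None]).reshape(-1,3)
def fit(obs,B,x0):
    def cost(v,ob):
        c,s=np.cos(v[2]),np.sin(v[2]);P=B@np.array([[c,s,0],[-s,c,0],[0,0,1]])+[v[0],v[1],0];t=0
        for p,T,m in ob:
            h=cv2.convexHull((pr(p,T,P)*16).astype(np.int32));k=np.zeros((480*1,640),np.uint8)
            k=np.zeros((480,640),np.uint8);cv2.fillConvexPoly(k,h,255,cv2.LINE_AA,4);k=k/255.
            t+=1-np.minimum(k,m).sum()/np.maximum(k,m).sum()
        return t
    f=lambda ob:minimize(cost,x0,args=(ob,),method="Nelder-Mead",options=dict(initial_simplex=[x0,np.add(x0,[.006,0,0]),np.add(x0,[0,.006,0]),np.add(x0,[0,0,.1])],xatol=1e-4,fatol=1e-4))
    for ob in [[o] for o in obs]+[obs]:
        r=f(ob);print(r.x.round(4),np.degrees(r.x[2]).round(1),"cost",round(r.fun,3))
    return r.x
if __name__=="__main__":
    obs=[];od=[]
    for n in("top","scene"):
        p=read_camera(n);T=p["world_from_camera"]
        obs.append((p,T,masks_of(p,"roll")[0]["mask"]));od.append((p,T,masks_of(p,"dish")[0]["mask"]))
    for f in("w1","w5"):
        d=dict(np.load(f+".npz"));d["intrinsics"]=d["K"]
        im=cv2.imread(f"pics/{f}.png");h=cv2.cvtColor(im,cv2.COLOR_BGR2HSV)
        g=((h[...,1]>0)*1).astype(np.uint8)*0
        mk=np.full((480,640),2,np.uint8);mk[250:365,545:640]=3;mk[275:340,577:617]=1
        mk[:250]=0;mk[:,:545]=0;mk[365:]=0
        mk[mk==2]=0
        cv2.grabCut(im,mk,None,np.zeros((1,65)),np.zeros((1,65)),5,cv2.GC_INIT_WITH_MASK)
        m=(mk&1).astype(bool);ys,xs=np.where(m);print(f,xs.min(),xs.max(),ys.min(),ys.max(),m.sum());obs.append((d,d["T"],m))
    print("roll");fit(obs,box(.078,.038,.036,.008,.012),[.575,-.072,0.0])
    print("dish");fit(od,box(.22,.12,.012,.001,0),[.580,.273,.418])
E
python3 fit.py
```

```text
w1 560 639 261 364 6476
w5 566 639 257 363 6662
roll
[ 0.5765 -0.0711 -0.0155] -0.9 cost 0.131
[ 0.5793 -0.0707  0.0722] 4.1 cost 0.165
[ 0.5868 -0.0588 -0.0731] -4.2 cost 0.245
[ 0.5859 -0.0603 -0.0338] -1.9 cost 0.229
[ 0.5786 -0.0693  0.0145] 0.8 cost 0.874
dish
[0.582  0.2744 0.3973] 22.8 cost 0.048
[0.5819 0.2765 0.3909] 22.4 cost 0.078
[0.5811 0.2745 0.3985] 22.8 cost 0.127
```

Emit:
drive_tool:
  rows:
    - [0,0,0,0,0,-0.006,0.64]
    - [0,0,-1.5,0.003,0,-0.012,0.64]
    - [0,0,-3,0.008,0.001,-0.017,0.64]
    - [0,0,-3,0.01,0.001,-0.02,0.64]
    - [0,0,-3,0.01,0.001,-0.02,0.64]
    - [0,0,0,0.008,0.001,-0.017,0.64]
    - [0,0,0,0.004,0,-0.012,0.64]
    - [0,0,0,0,0,-0.006,0.64]

```text
time: 12.17
tool_pos: [0.5037, -0.2973, 0.1809]
tcp_rot: [-0.0, 3.139, -0.003]
wrist_force: [-0.3, -0.5, -1.0]
width: 0.635
grip_force: 4.5
```

Emit:
drive_tool:
  rows:
    - [0,1,0,0,0,0,0.64]
    - [0,2,0,0,0,0,0.64]
    - [0,1.5,0,0,0,0,0.64]
    - [0,0.5,0,0,0,0,0.64]
    - [0,0,0,0,0,0,0.64]

```text
time: 12.58
tool_pos: [0.5037, -0.2963, 0.1768]
tcp_rot: [0.003, -3.052, -0.002]
wrist_force: [0.1, 0.4, -0.5]
width: 0.637
grip_force: 4.5
```

```bash
python3 look.py w9; python3 - <<'E'
from fit import *
from workcell import status
s=status.read_state();p=read_camera("wrist");T=toolT(s)@p["mount"]
print(s["tool_pos"],toolT(s)[:3,:3].round(3).tolist())
d=masks_of(p,"roll");print([(x["score"],x["bbox"]) for x in d])
if d: fit([(p,T,d[0]["mask"])],box(.078,.038,.036,.008,.012),[.578,-.071,0.02])
d=masks_of(p,"board");print([(x["score"],x["bbox"]) for x in d])
E
```

```text
12.5833 [ 0.50372573 -0.29630924  0.17682521] [ 0.12388041  0.43177875 -0.50747633] 0.6369108521365043 4.546129900845699
[254 225  26 173] [array([ 0.0374, -0.0189]), array([-0.0337, -0.0218])]
[363 226  25 172] [array([0.0369, 0.0225]), array([-0.0336,  0.0236])]
knob discs [([85, 91, 36, 37, 1055], array([102.6, 109.2]))]
[ 0.50347073 -0.29635201  0.17696916] [[-0.996, -0.002, -0.089], [-0.002, 1.0, 0.001], [0.089, 0.001, -0.996]]
[(0.74, [538.7, 281.0, 605.1, 373.6])]
[ 0.5806 -0.0684  0.0426] 2.4 cost 0.106
[ 0.5806 -0.0684  0.0426] 2.4 cost 0.106
[(0.9, [487.5, 227.9, 640.0, 389.7]), (0.23, [255.1, 74.7, 388.1, 395.5])]
```

Emit:
drive_tool:
  rows:
    - [0,0,-1,0.001,0.008,0.002,0.64]
    - [0,0,-1,0.002,0.016,0.005,0.64]
    - [0,0,0,0.003,0.022,0.007,0.64]
    - [0,0,0,0.0035,0.026,0.008,0.64]
    - [0,0,0,0.0035,0.026,0.008,0.64]
    - [0,0,0,0.0035,0.026,0.008,0.64]
    - [0,0,0,0.003,0.026,0.008,0.64]
    - [0,0,0,0.003,0.024,0.008,0.64]

```text
time: 13.45
tool_pos: [0.4697, -0.1218, 0.1266]
tcp_rot: [0.055, -3.054, -0.003]
wrist_force: [-0.0, 0.2, -0.6]
width: 0.636
grip_force: 4.5
```

Emit:
drive_tool:
  rows:
    - [0,0,0,0.003,0.02,0.007,0.64]
    - [0,0,0,0.002,0.014,0.005,0.64]
    - [0,0,0,0.001,0.009,0.003,0.64]
    - [0,0,0,0,0.005,0.001,0.64]
    - [0,0,0,0,0,0,0.64]

```text
time: 13.87
tool_pos: [0.4612, -0.075, 0.1116]
tcp_rot: [0.057, -3.054, -0.002]
wrist_force: [0.1, 0.8, -0.8]
width: 0.642
grip_force: 4.5
```

```bash
python3 look.py w10; cat > ext.py <<'E'
from fit import *
from workcell import status
import sys
s=status.read_state();TT=toolT(s);print(s["time"],s["tool_pos"],TT[:3,:3].round(3).tolist())
x,z,th,yo=-.0771,-.0251,.1018,.0014
def tw(X,Y,Z): return TT[:3,:3]@np.array([-(x+X*np.cos(th)-Z*np.sin(th)),Y+yo,-(z+X*np.sin(th)+Z*np.cos(th))])+TT[:3,3]
g=.026 if len(sys.argv)<3 else float(sys.argv[2])
tiles=[]
for n,(cx,cy) in {"top":(310,215),"scene":(310,250)}.items():
    p=read_camera(n);im=cv2.resize(p["color"],None,fx=4,fy=4,interpolation=cv2.INTER_CUBIC)[:,:,::-1].copy()
    P=[tw(0,0,.032)]+[tw(X,sg*(g-.034*(.197-X)*(g>.02)),Z) for sg in(1,-1) for X in(.176,.218) for Z in(0,.032)]
    if g>.02: P=P+[np.array([.579+a*.039,-.070+b*.019,.048]) for a in(1,-1) for b in (1,-1)]
    uv=pr(p,p["world_from_camera"],np.array(P))
    for i,(u,v) in enumerate(uv): cv2.circle(im,(int(u*4+2),int(v*4+2)),3,(255,0,0) if i<9 else (0,255,0),1)
    u,v=uv[1:9].mean(0); a,b=int(u*4),int(v*4)
    tiles.append(im[b-300:b+300,a-200:a+200])
cv2.imwrite(f"pics/{sys.argv[1]}.png",np.hstack(tiles))
E
python3 ext.py e1
```

```text
13.8667 [ 0.46123916 -0.07504981  0.1116284 ] [ 0.07451379  0.81947358 -0.75588642] 0.6418282566248308 4.5441142687923275
[250 225  30 173] [array([ 0.0374, -0.0183]), array([-0.0338, -0.0224])]
[361 226  35 172] [array([0.037 , 0.0225]), array([-0.0338,  0.0242])]
knob discs [([85, 91, 36, 38, 1057], array([102.6, 109.1]))]
13.9167 [ 0.46174016 -0.07579008  0.11195844] [[-0.996, -0.037, -0.086], [-0.037, 0.999, -0.001], [0.086, 0.003, -0.996]]
```

View pics/e1.png

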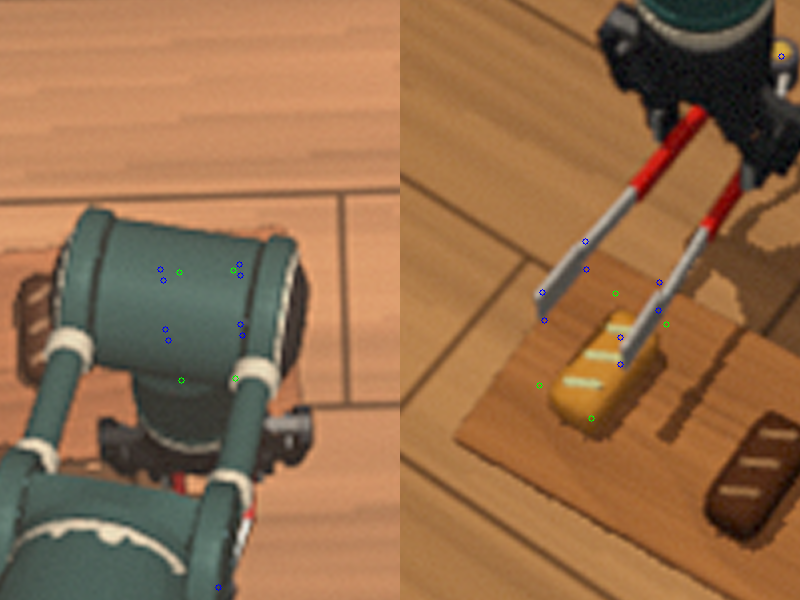

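The right half (scene view) shows the predicted jaw-plate corners (blue) lying on the real plates: far plate tip at (541,293), near plate tip at about (624,355). The roll's cuts centre on (602,356), which matches the predicted roll centre (green). The tongs are level, so I'll descend to straddle the roll.

Emit:
drive_tool:
  rows:
    - [0,0,0,-0.0006,0,0.007,0.64]
    - [0,0,0,-0.0011,0,0.013,0.64]
    - [0,0,0,-0.0013,0,0.015,0.64]
    - [0,0,0,-0.0013,0,0.015,0.64]
    - [0,0,0,-0.001,0,0.012,0.64]
    - [0,0,0,-0.0008,0,0.009,0.64]
    - [0,0,0,-0.0006,0,0.0067,0.64]
    - [0,0,0,0,0,0,0.64]

```text
time: 14.68
tool_pos: [0.4603, -0.0757, 0.0322]
tcp_rot: [0.054, -3.051, -0.003]
wrist_force: [-0.6, 0.6, -1.3]
width: 0.64
grip_force: 4.5
```

```bash
python3 look.py w11;  python3 - <<'E'
from fit import *
p=read_camera("scene");d=masks_of(p,"roll");print([(x["score"],x["bbox"]) for x in d])
E
```

```text
14.6833 [ 0.46033509 -0.07570974  0.03217357] [-0.55980866  0.63365905 -1.3269518 ] 0.6403916846017785 4.540525750780944
[247 226  47 172] [array([ 0.037 , -0.0181]), array([-0.0337, -0.0214])]
[348 227  45 171] [array([0.0366, 0.0214]), array([-0.0338,  0.0238])]
knob discs [([86, 92, 34, 36, 964], array([102.4, 109.6]))]
[(0.82, [297.6, 269.4, 326.2, 296.7])]
```

No contact, and the roll hasn't moved. Closing on it.

Emit:
drive_tool:
  rows:
    - [0,0,0,0,0,0,0.62]
    - [0,0,0,0,0,0,0.6]
    - [0,0,0,0,0,0,0.58]
    - [0,0,0,0,0,0,0.56]
    - [0,0,0,0,0,0,0.52]
    - [0,0,0,0,0,0,0.45]
    - [0,0,0,0,0,0,0.45]
    - [0,0,0,0,0,0,0.45]
  force: 28

```text
time: 15.5
tool_pos: [0.4616, -0.0756, 0.0339]
tcp_rot: [0.055, -3.054, -0.002]
wrist_force: [0.0, -0.2, -0.0]
width: 0.548
grip_force: 30.7
```

```bash
python3 look.py w12
```

```text
15.5 [ 0.46164554 -0.07557395  0.03385292] [ 0.0371549  -0.18164642 -0.04716194] 0.5483254311931874 30.664111375808716
[261 224  41 174] [array([ 0.0377, -0.0165]), array([-0.0336, -0.0172])]
[353 225  28 173] [array([0.0372, 0.0196]), array([-0.0336,  0.0191])]
knob discs [([85, 89, 34, 37, 967], array([101.6, 107. ]))]
```

Emit:
drive_tool:
  rows:
    - [0,0,0,0.0003,0,-0.004,0.45]
    - [0,0,0,0.0007,0,-0.008,0.45]
    - [0,0,0,0.001,0,-0.012,0.45]
    - [0,0,0,0.0013,0,-0.016,0.45]
    - [0,0,0,0.0014,0,-0.018,0.45]
    - [0,0,0,0.0014,0,-0.018,0.45]
    - [0,0,0,0.001,0,-0.013,0.45]
    - [0,0,0,0.0007,0,-0.008,0.45]

```text
time: 16.22
tool_pos: [0.4631, -0.0761, 0.1333]
tcp_rot: [0.054, -3.057, -0.001]
wrist_force: [0.0, -1.1, -1.0]
width: 0.546
grip_force: 30.5
```

```bash
cat > rl.py <<'E'
from fit import *
from workcell import status
s=status.read_state();TT=toolT(s);print(s["time"],s["tool_pos"],s["wrist_force"],s["width"],s["grip_force"],TT[:3,:3].round(3).tolist())
p=read_camera("scene")
for k in("roll","rye"):
    d=masks_of(p,k);print(k,[(round(x["score"],2),x["bbox"]) for x in d])
    if d and k=="roll":
        c=TT[:3,:3]@[-.1172,.0014,-.0108]+TT[:3,3];f=-TT[:3,0];print("pred jaw",c.round(4))
        fit([(p,p["world_from_camera"],d[0]["mask"])],box(.078,.038,.036,.008,c[2]-.022),[c[0],c[1],np.arctan2(f[1],f[0])])
        b=box(.078,.038,.036,.008,c[2]-.022);a=np.arctan2(f[1],f[0]);cc,ss=np.cos(a),np.sin(a)
        q=pr(p,p["world_from_camera"],b@np.array([[cc,ss,0],[-ss,cc,0],[0,0,1]])+[c[0],c[1],0]);print("pred bbox",q.min(0),q.max(0))
E
python3 rl.py; python3 look.py w13
```

```text
16.2167 [ 0.46305416 -0.07607263  0.13334991] [ 0.00825956 -1.14777439 -1.04992793] 0.5462420931509417 30.491278767585754 [[-0.996, -0.036, -0.084], [-0.036, 0.999, -0.001], [0.084, 0.002, -0.996]]
roll [(0.7, [295.8, 245.8, 326.4, 278.3])]
pred jaw [ 0.5806 -0.0705  0.1342]
[ 0.5803 -0.0731  0.1325] 7.6 cost 0.291
[ 0.5803 -0.0731  0.1325] 7.6 cost 0.291
pred bbox [297.77239145 244.28545504] [327.42278104 280.02131736]
rye [(0.63, [337.2, 293.1, 367.8, 323.7])]
16.3667 [ 0.46247603 -0.07594521  0.13165772] [-0.28548545  0.28861823 -1.41483058] 0.5477806585138605 30.4940003156662
[260 224  37 174] [array([ 0.0377, -0.0159]), array([-0.0336, -0.0178])]
[321 225  62 173] [array([0.0371, 0.0203]), array([-0.0336,  0.0157])]
knob discs [([85, 89, 35, 37, 997], array([101.8, 106.9]))]
```

The roll is held and off the board. Carrying it to the dish.

Emit:
drive_tool:
  rows:
    - [0,0,0,-0.0006,0.008,0,0.45]
    - [0,0,0,-0.001,0.015,0,0.45]
    - [0,0,0,-0.0016,0.022,0,0.45]
    - [0,0,0,-0.0019,0.027,0,0.45]
    - [0,0,0,-0.0021,0.03,0,0.45]
    - [0,0,0,-0.0023,0.032,0,0.45]
    - [0,0,0,-0.0023,0.032,0,0.45]
    - [0,0,0,-0.0021,0.03,0,0.45]

```text
time: 17.08
tool_pos: [0.4676, 0.1225, 0.1291]
tcp_rot: [0.054, -3.051, -0.002]
wrist_force: [0.0, -0.0, -2.2]
width: 0.549
grip_force: 30.5
```

Emit:
drive_tool:
  rows:
    - [0,0,0,-0.002,0.028,0,0.45]
    - [0,0,0,-0.0017,0.024,0,0.45]
    - [0,0,0,-0.0014,0.02,0,0.45]
    - [0,0,0,-0.001,0.015,0,0.45]
    - [0,0,0,-0.0007,0.01,0,0.45]
    - [0,0,0,-0.0005,0.006,0,0.45]
    - [0,0,0,-0.0003,0.0046,-0.0012,0.45]
    - [0.09,0,-1,0,0,0,0.45]

```text
time: 17.75
tool_pos: [0.4726, 0.2286, 0.131]
tcp_rot: [0.083, -3.053, -0.001]
wrist_force: [0.7, -0.2, -1.2]
width: 0.543
grip_force: 30.5
```

Emit:
drive_tool:
  rows:
    - [0.17,0,-2,0,0,0,0.45]
    - [0.26,0,-3,0,0,0,0.45]
    - [0.3,0,-3.5,0,0,0,0.45]
    - [0.3,0,-3.5,0,0,0,0.45]
    - [0.26,0,-3,0,0,0,0.45]
    - [0.2,0,-2.5,0,0,0,0.45]
    - [0.15,0,-2,0,0,0,0.45]
    - [0,0,0,0,0,0,0.45]

```text
time: 18.42
tool_pos: [0.4728, 0.2274, 0.1312]
tcp_rot: [0.6, -2.997, 0.02]
wrist_force: [-0.7, -0.1, -1.0]
width: 0.548
grip_force: 30.5
```

```bash
python3 rl.py; python3 look.py w14; python3 - <<'E'
from fit import *
from workcell import status
s=status.read_state();TT=toolT(s);c=TT[:3,:3]@[-.1172,.0014,-.0108]+TT[:3,3];f=-TT[:3,0]
print("jaw",c,"yaw",np.degrees(np.arctan2(f[1],f[0])))
d=[]
p=read_camera("wrist");m=masks_of(p,"dish");T=TT@p["mount"]
print([(x["score"],x["bbox"]) for x in m])
p=read_camera("scene");m=masks_of(p,"dish");print([(x["score"],x["bbox"]) for x in m])
E
```

```text
18.4167 [0.47278692 0.22740763 0.13118292] [-0.69622711 -0.12904341 -1.03055391] 0.5479740550184138 30.497682094573975 [[-0.919, -0.385, -0.081], [-0.384, 0.923, -0.03], [0.086, 0.004, -0.996]]
roll [(0.77, [431.8, 326.7, 455.4, 366.2]), (0.32, [340.9, 294.7, 366.3, 322.8])]
pred jaw [0.5809 0.274  0.1318]
[0.5826 0.2718 0.3166] 18.1 cost 0.178
[0.5826 0.2718 0.3166] 18.1 cost 0.178
pred bbox [434.19408171 325.09432893] [456.95182947 365.09970656]
rye [(0.55, [340.0, 293.7, 366.5, 325.2])]
18.5667 [0.47283293 0.22776216 0.13121436] [-0.13957915  0.35810069 -1.25880204] 0.5483871751966073 30.49743890762329
[261 227  25 171] [array([ 0.0361, -0.0172]), array([-0.034 , -0.0174])]
[352 225  30 173] [array([0.0368, 0.0196]), array([-0.0341,  0.0196])]
knob discs [([85, 89, 35, 37, 996], array([101.8, 106.9]))]
jaw [0.58103261 0.27428226 0.13194705] yaw 22.56372486075509
[(0.63, [241.0, 260.9, 398.2, 403.1]), (0.54, [257.4, 77.3, 382.3, 395.7])]
[(0.7, [401.7, 319.6, 470.5, 419.9])]
```

The roll is over the dish centre, aligned with its long sides and about 10 cm up. Handing in.

```bash
python3 -c "
from workcell import workorder;print(workorder.finish_job())"
```

```text
the job is handed in; nothing more can be done
None
```

I handed the job in with the golden roll held in the tongs about 10 cm above the middle of the dish, within about 1° of its long sides; the first grip slipped, so I set the tongs down (a brief 28 N press) and regripped, and no verdict was shown.

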